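# Plug a gas stub tube into a push-in coupling

## Task

Take the red dust cap out of the open port of the coupling block and lay it in the yellow tray. Then take the tube with the blue sleeve from the rack and push it straight down into that port, past the grip, until it is fully home and stays locked by itself when you let go (the green telltale flag then stands up). How deep the grip sits differs and cannot be seen, so push by feel, never with more than 35 newtons on the block, and leave the other things where they are.

Things in the scene. Friction and masses are not known exactly. Their poses are not given: they have to be found in the camera images.
- port (a point): Centre of the open port's mouth: a round hole 16.6 mm across going straight down into the coupling block, flush with its flat top 75 mm above the desk, in a flat orange ring 33 mm across. Its x and y turn with the block. A grey-sleeved fitted tube stands 75 mm along +y and the telltale 44 mm along -y, so grasp here with fingers closing along x.
- telltale (a joint): Green flag (28 mm long, 12 mm wide) on a hinge in the block's top, 44 mm along -y from the port; it shows how far the valve under the grip is pressed: 0 rad = lying flat to -y (port empty), swinging up 0.25 rad for each mm the tube presses the valve, about 1.1 rad (standing) when the tube is locked, 1.8 rad at the hard stop. It falls back to 0 if the tube is let go before it has locked.
- tube_sleeve (a point): Centre of the blue sleeve of the tube to plug in: a plastic cylinder 24 mm across, 45 mm long, upright (z up). Below it a steel shank 15 mm across and 66 mm long with a groove (9 mm across, 11 to 22 mm from the tip) and a nose tapering over the last 8 mm to 7 mm across; the tip lies 88.5 mm below this point. About 140 g. It hangs by its sleeve in a rack hole.
- spare_white_sleeve (a point): Centre of the white sleeve of a spare tube of the same size in the rack; stays there.
- spare_black_sleeve (a point): Centre of the black sleeve of a spare tube of the same size in the rack; stays there.
- bore (a point): Point on the port's axis 30 mm below the mouth, hidden in the block: the middle of where the grip may sit. The grip is three spring-loaded pawls; their level differs from run to run, 21 to 39 mm below the mouth. The tube's tip meets them about there and needs some 8 to 16 N over the next 8 mm to wedge them apart.
- stop (a point): Point on the port's axis 45.5 mm below the mouth: middle of where the hard stop may lie (36.5 to 54.5 mm, 15.5 mm below the pawls). Past the pawls the tip presses the sprung valve (5 to 12 N); 13 mm below the pawls' level they snap into the tube's groove: locked. 2 mm on is the hard stop, force climbing steeply. Let go once locked, the valve lifts the tube a little until the pawls hold it.
- rack: White plastic rack, fixed, 70 mm (its x) by 210 mm (its y) and 74 mm high; origin at the centre of its underside. Holes 17 mm across in the top plate at -70, 0 and +70 mm along its y; which tube is in which hole differs. The sleeves stand on the top plate; grasp with the fingers closing along the rack's x to miss the neighbours.
- cap_knob (a point): Centre of the knob of the red dust cap: a cylinder 22 mm across and 30 mm high standing on the port's mouth, with a plug 10 mm across and 14 mm long below it, loose in the port. So the cap's foot lies 29 mm below this point. 30 g, no grip: it lifts straight out.
- tray_in (a point): Centre of the inner floor of the yellow tray, fixed, 140 mm (its x) by 100 mm (its y) outside and 15 mm high, walls and floor 4 to 5 mm; floor about 5 mm above the desk.
- jar_a: Amber jar, 60 mm across, 95 mm high, on the desk; origin at its underside. Leave alone.
- jar_b: Another amber jar of the same size. Leave alone.
- flask: Light blue drinking bottle, 72 mm across, 200 mm high; origin at its underside. Leave alone.
- marker: White and green marker pen lying on the desk, 120 mm long, 17 mm thick. Leave alone.
- wrench: Small steel wrench lying on the desk, 150 mm long. Leave alone.
- cap: The same red dust cap as a whole; origin at the foot of its plug.
- tube: The same blue-sleeved tube as a whole; origin at its tip.
- block: The fixed aluminium coupling block, 75 mm high; origin on the desk straight below the port, z up, y along its length. It reaches 35 mm from the port along x both ways, 75 mm along -y and 113 mm along +y. The fitted tube with grey sleeve on it is 24 mm across and reaches 56 mm above its top.
Things that resemble listed ones, but are neither listed nor needed, are in the scene too. Of the things that look like the tube, the smallest one is meant.

How it is judged (in metres and radians):
On the way, in this order (a step that is already met when the one before it is completed fails the run):
1. the dust cap lies in the tray, let go (x of cap_knob in the frame of tray_in between -0.066 and 0.066 m and y of cap_knob in the frame of tray_in between -0.046 and 0.046 m and z of cap_knob in the frame of tray_in below 0.035 m and contact force between the fingers and cap below 0.01 N), for 0.2 s.
2. the blue-sleeved tube is in the port and presses the valve to the locked depth (value of joint telltale above 0.75 rad and horizontal distance between tube_sleeve and port below 0.008 m and angle between tube_sleeve's own z axis and vertical below 0.1 rad), for 0.2 s.
At the end, for the whole second after the job is handed in: The blue-sleeved tube stands let go and at rest in the port, locked: telltale above 0.75 rad, sleeve centre within 8 mm of the port axis and 25 to 66 mm above the mouth, lean under 0.1 rad; the dust cap lies let go in the tray, knob centre between the walls and under 35 mm above its floor (all of step 1 and all of step 2 and z of tube_sleeve in the frame of port between 0.025 and 0.066 m and linear speed of tube below 0.02 m/s and linear speed of cap below 0.03 m/s); the robot touches nothing.
It fails at once if more than 35 N on the coupling block (contact force between anything else and block above 35 N).
It fails at once if a spare tube moved by more than 15 mm (distance of any of spare_white_sleeve, spare_black_sleeve from where it was at the start of the episode above 0.015 m).
It fails at once if a jar, the flask, the marker or the wrench moved by more than 20 mm (distance of any of jar_a, jar_b, flask, marker, wrench from where it was at the start of the episode above 0.02 m).
It also fails if it takes over 70 s, if anything falls off the work surface, if the arm or the gripper's body presses on something with over 40 N, if the wrist force passes 120 N, or if a joint passes its speed limit or range.

## Robot

A 6-joint arm with a two-finger parallel gripper is mounted at the origin on the work surface. World frame = base frame: x ahead of the robot, y to its left, z up, the work surface at z = 0. Lengths are in mm, angles in degrees, forces in N, time in s.
With the tool pointing down it reaches from about 325 to 925 mm from the base axis. Payload 3.1 kg.
Tool frame: the origin (TCP) lies midway between the tips of the shut fingers; the grasp point (between the pads) lies 19 mm behind it (grip_point_offset is the distance from the TCP to the grasp point, in mm); z points along the fingers, y is the line along which they close (so a half turn about z gives the same grasp; the last joint's range is limited). The gripper opens to 85 mm and grips with 20 to 120 N. Pads are 22 mm wide; open, the fingers measure 114 mm over their backs; the gripper's body (76 mm by 85 mm) begins 54 mm behind the grasp point. The pads swing forward as they close: fully open they stand 13 mm farther back than shut.
Start: joints at [69.374, 12.427, 92.441, -0, 75.132, -6.429], TCP at [153.275, 605.926, 231.3] pointing down, gripper open.
Joint ranges: [-157.48, 157.48], [-44.54, 120.13], [17.64, 146.25], [-64.5, 244.5], [7.68, 150.69], [-147.95, 147.95]. Speed limits (degrees/s): [159.86, 159.86, 180, 180, 180, 180].

## Interface

Orientations are given as a 3x3 rotation matrix whose columns are the frame's x, y, z axes.
In Python, from workcell import observe, get_image, calibration, sign_off, grip_point_offset gives the robot as it stands. The module is installed in compiled form; this text tells all that it offers.
- The arm moves only by the tool jog_arm, never from a script. Its argument "commands" is a list of rows, each a list of 7 numbers: the gripper's target within -1 to 1 (fully open at 1, half-way at 0, shut at -1), then the shift along the tool's x, y, z in m, then the turn, a rotation vector about the tool's x, y, z in degrees. In form: [[hand, x, y, z, wx, wy, wz], ...]. A call has 1 to 12 rows; each row shifts and turns the commanded pose from where the row before left it, along the tool's axes as they then stand; what a row does not reach is not made up. A row lasts 1/8 s, in which the tool goes at most 62.5 mm and 10.7 degrees, less where a joint would pass 70% of its speed; a pose out of reach is approached as far as the arm can. A call with a gripper value outside its range is refused whole. The fingers move at their own pace and stop on an object; "force" is the grip in N (left out, the last holds). Time passes only in rows, so rows that do not move let the fingers close. It gives the time, the measured TCP pose, the force, the opening and the grip force at its end, in the units of the state.
- observe(): the state, without advancing time (a new reading comes with each control period).
- get_image(name): name is "scene" or "top"; returns the picture (384x512x3 uint8, blue, green, red); there is no depth.
- calibration(name): a dict with "fx", "fy", "cx", "cy" (pixels), "k1" (the pictures are not rectified: a ray, as slopes to the right and down, at radius r is drawn at 1 + k1 r^2 times it, then the intrinsics apply), "R" (3x3) and "t" (3): a world point X has camera coordinates R X + t. Camera axes: x right, y down, z forward; pixel columns grow to the right and rows downward; lengths in mm; the calibration is good to about 2 mm. A picture is of the moment at which its call begins. calibration takes no time and is no camera call.
- sign_off(): hands the job in; it is judged then, once.
The state is a dict: "time_s": time; "q": joint angles; "qd": joint speeds; "tau": joint torques, N m; "tool_pos": TCP position; "tcp_rot": TCP orientation; "contact_force": force on the tool from outside, world axes, zero at the start; "wrist_torque": the same for the moment, N m; "width": opening from 0.0 (shut) to 1.0 (fully open); "grasp_force": force on a finger pad.
Only numpy, scipy, OpenCV 4.12 (cv2) and the standard library are available. Lean on these libraries where they do the work, as an engineer would, in place of code of your own. Each camera call takes 0.05 s, during which the arm holds its last target. There are 200 camera calls.

## Working session

There is one attempt and no reset: what is moved stays moved. The work goes in short steps, Python scripts to look and compute and a tool call to move; the robot and the scene stay as the last step left them, time stands still between calls to the robot, and variables do not carry over. Pictures are saved under pics/ and viewed, at most 10 in all, crops included, and the job is handed in when it is done.

Besides the shell and the picture viewer there is one more tool, called as name([rows], argument=value, ...), one row to a line, values as JSON. jog_arm: Moves the arm, as the interface text tells. Its arguments: {"type":"object","properties":{"commands":{"type":"array"},"force":{"type":"number"}},"required":["commands"]}

```bash
mkdir -p pics
python3 - <<'E'
from workcell import *
import cv2,numpy as np
for n in("scene","top"):
    cv2.imwrite(f"pics/{n}0.png",cv2.resize(get_image(n),None,fx=1.5,fy=1.5)); c=calibration(n)
    cv2.imwrite(f"pics/{n}0raw.png",get_image(n))
    print(n,{k:np.round(v,3).tolist() for k,v in c.items()}, (-np.array(c["R"]).T@c["t"]).round())
s=observe();print(s, grip_point_offset)
E
```

```text
scene {'fx': 443.74, 'fy': 443.74, 'cx': 258.634, 'cy': 190.692, 'k1': -0.072, 'R': [[-0.119, 0.993, 0.013], [0.752, 0.098, -0.652], [-0.648, -0.068, -0.759]], 't': [30.031, -389.383, 1452.806]} [1238.  107.  848.]
top {'fx': 375.913, 'fy': 375.913, 'cx': 257.987, 'cy': 195.977, 'k1': -0.028, 'R': [[0.004, -1.0, 0.016], [-0.995, -0.006, -0.098], [0.099, -0.015, -0.995]], 't': [22.768, 605.694, 1002.183]} [ 504.   41. 1056.]
{'time_s': 0.2, 'q': array([ 6.93733956e+01,  1.24616883e+01,  9.24960320e+01,  1.39949361e-03,
        7.51319932e+01, -6.42723081e+00]), 'qd': array([ 0.11272972, -0.13350026, -0.26422579, -0.0129849 ,  0.03959357,
        0.0216362 ]), 'tau': array([ 4.43011877e-04, -3.96893692e+01, -3.03965127e+01, -1.85153676e-04,
        6.60031132e-03,  4.19072887e-05]), 'tool_pos': array([153.08690656, 605.43570325, 230.42720349]), 'tcp_rot': array([[-9.69446433e-01,  2.45302435e-01, -5.73687383e-04],
       [ 2.45303025e-01,  9.69445358e-01, -1.45710582e-03],
       [ 1.98726967e-04, -1.55331329e-03, -9.99998774e-01]]), 'contact_force': array([ 0.25395352, -0.33399403,  0.28170297]), 'wrist_torque': array([-0.01581591,  0.02984096,  0.03262537]), 'grasp_force': 0.0, 'width': 1.0018339042065303} 18.700000000000003
```

View pics/scene0.png

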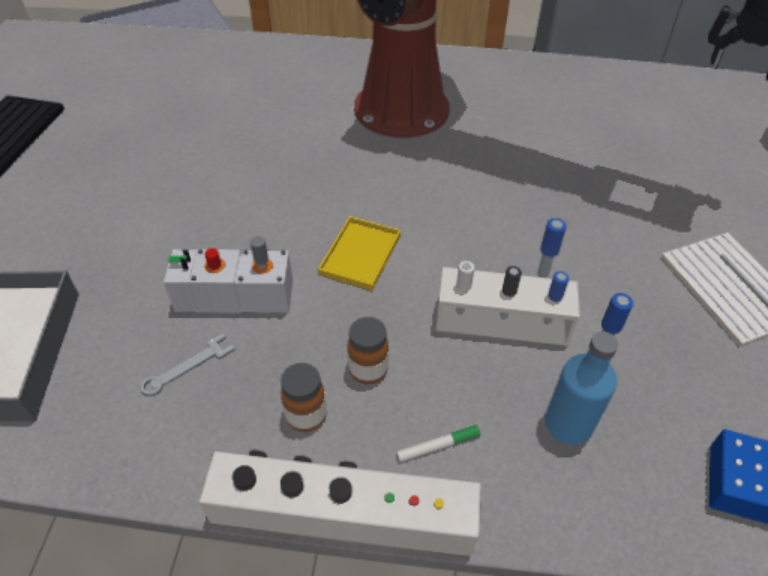

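View pics/top0.png

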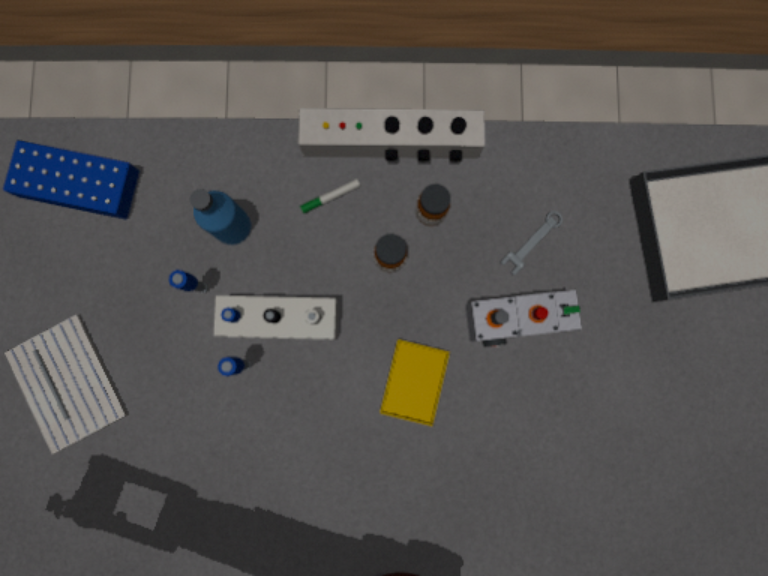

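The top picture shows the cap at about (540,313) on the block, with the flag at (570,310) and the grey tube at (500,317). The tray is at (415,382). The rack's blue tube is at (230,314); the two bigger blue look-alikes stand outside the rack at (180,280) and (230,366).

```bash
cat > h.py <<'E'
import numpy as np,cv2
from workcell import *
def ray(n,uv,z):
    c=calibration(n);R=np.array(c["R"]);t=np.array(c["t"])
    K=np.array([[c["fx"],0,c["cx"]],[0,c["fy"],c["cy"]],[0,0,1.]])
    p=cv2.undistortPoints(np.array(uv,float).reshape(-1,1,2),K,np.array([c["k1"],0,0,0.]))[:,0]
    d=np.c_[p,np.ones(len(p))]@R; o=-R.T@t
    return o+d*((z-o[2])/d[:,2])[:,None]
def blobs(img,lo,hi,box=None,amin=15):
    m=cv2.inRange(cv2.cvtColor(img,cv2.COLOR_BGR2HSV),lo,hi)
    if box: k=np.zeros_like(m);x0,y0,x1,y1=box;k[y0:y1,x0:x1]=1;m*=k
    n,l,s,c=cv2.connectedComponentsWithStats(m)
    return [(s[i,4],c[i],(l==i).astype(np.uint8)) for i in range(1,n) if s[i,4]>=amin]
E
python3 - <<'E'
from h import *
B=((105,120,40),(125,255,255));Rd=((0,200,60),(3,255,255));Y=((22,150,60),(32,255,255))
for n,bb,rb in(("scene",(350,170,390,205),(130,160,155,180)),("top",(143,200,165,217),(350,200,372,220))):
    im=cv2.imread(f"pics/{n}0raw.png")
    for nm,(lo,hi),z,box in(("blue",B,96.5,bb),("red",Rd,90,rb),("tray",Y,10,None)):
        for a,c,m in blobs(im,lo,hi,box):
            if nm=="tray" and a<200: continue
            print(n,nm,a,c.round(1),ray(n,c,z).round(1))
            if nm=="tray":
                r=cv2.boxPoints(cv2.minAreaRect(cv2.findNonZero(m)));print(ray(n,r,15).round())
im=cv2.imread("pics/top0raw.png");sc=cv2.imread("pics/scene0raw.png")
a=cv2.resize(im[185:235,305:395],None,fx=6,fy=6,interpolation=cv2.INTER_CUBIC)
b=cv2.resize(sc[160:215,105:200],None,fx=5.7,fy=5.7,interpolation=cv2.INTER_CUBIC)[:,:540]
cv2.imwrite("pics/c1.png",cv2.resize(np.vstack([a,b]),None,fx=.95,fy=.95))
E
```

```text
scene blue 146 [371.5 191.4] [[565.1 292.   96.5]]
scene red 95 [141.4 172.3] [[ 569.7 -239.2   90. ]]
scene tray 1653 [239.5 168.2] [[452.  -26.3  10. ]]
[[511. -90.  15.]
 [340. -61.  15.]
 [394.  41.  15.]
 [556.   3.  15.]]
top blue 51 [152.9 210. ] [[561.5 294.7  96.5]]
top red 49 [360.5 208.3] [[ 569.  -239.2   90. ]]
top tray 1842 [276.2 254.6] [[445.2 -25.5  10. ]]
[[389.  39.  15.]
 [525.   7.  15.]
 [502. -91.  15.]
 [367. -57.  15.]]
```

View pics/c1.png

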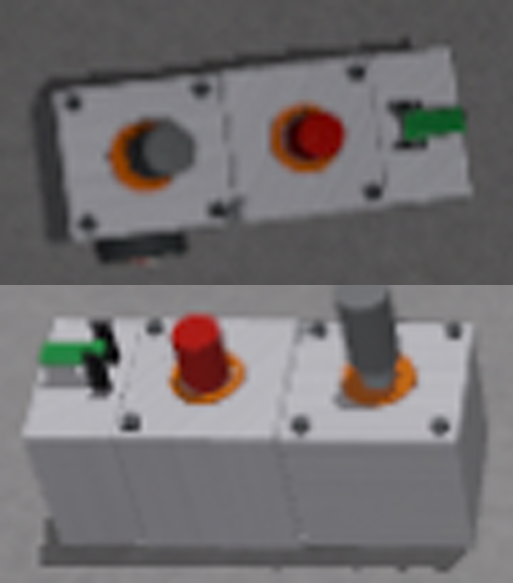

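The crop shows the block top with corners at crop pixels (52,92), (447,47), (472,193), (68,242), and the cap centred in its ring at (318,135). I'll get the block and rack yaw from these.

Run:
```python
from h import *
p=np.array([(52,92),(447,47),(472,193),(68,242)])/5.7+[305,185]
w=ray("top",p,75)[:,:2];print("corners",w.round(1).tolist())
e=(w[0]-w[1])+(w[3]-w[2]);e/=np.linalg.norm(e);print("ydir",e,"yaw",np.degrees(np.arctan2(-e[0],e[1])),"port",(w.mean(0)-19*e).round(1))
im=cv2.imread("pics/top0raw.png")
m=cv2.inRange(cv2.cvtColor(im,cv2.COLOR_BGR2HSV),(0,0,140),(179,60,255));k=np.zeros_like(m);k[190:232,135:230]=1
r=cv2.minAreaRect(cv2.findNonZero(m*k));b=cv2.boxPoints(r);w=ray("top",b,74)[:,:2];print("rack",w.round(1).tolist(),w.mean(0))
s=observe();print(np.degrees(np.arctan2(s["tcp_rot"][1,1],s["tcp_rot"][0,1])))
```

```text
corners [[588.3, -121.2], [610.2, -305.8], [542.5, -315.5], [519.4, -127.9]]
ydir [-0.12024946  0.99274371] yaw 6.906499596892906 port [ 567.4 -236.5]
rack [[528.0, 326.2], [595.9, 327.0], [592.6, 119.6], [524.6, 120.2]] [560.2726565  223.26710444]
75.80027514103563
```

jog_arm([
  [1, 0, 0, 0, 0, 0, 9.8],
  [1, 0, 0, 0, 0, 0, 9.8],
  [1, 0, 0, 0, 0, 0, 9.8],
  [1, 0, 0, 0, 0, 0, 9.8],
  [1, 0, 0, 0, 0, 0, 9.8],
  [1, 0, 0, 0, 0, 0, 9.9],
  [1, 0, 0, 0, 0, 0, 10],
  [1, 0, 0, 0, 0, 0, 0],
], force=40)

```text
time_s: 1.2
tool_pos: [153.2, 605.7, 231.0]
tcp_rot: [[-0.122, 0.993, -0.0], [0.993, 0.122, -0.001], [-0.001, -0.0, -1.0]]
contact_force: [0.1, 0.2, -0.6]
width: 1.003
grasp_force: 0.0
```

jog_arm([
  [1, -0.0555, 0.0195, 0, 0, 0, 0],
  [1, -0.0555, 0.0195, 0, 0, 0, 0],
  [1, -0.0555, 0.0195, 0, 0, 0, 0],
  [1, -0.0555, 0.0195, 0, 0, 0, 0],
  [1, -0.0555, 0.0195, 0, 0, 0, 0],
  [1, -0.0555, 0.0195, 0, 0, 0, 0],
  [1, -0.0555, 0.0195, 0, 0, 0, 0],
  [1, -0.0555, 0.0195, 0, 0, 0, 0],
  [1, -0.0555, 0.0195, 0, 0, 0, 0],
  [1, -0.0555, 0.0195, 0, 0, 0, 0],
  [1, -0.0555, 0.0195, 0, 0, 0, 0],
  [1, -0.0555, 0.0195, 0, 0, 0, 0],
])

```text
time_s: 2.7
tool_pos: [466.3, -29.1, 231.6]
tcp_rot: [[-0.123, 0.992, 0.001], [0.992, 0.123, 0.0], [-0.0, 0.001, -1.0]]
contact_force: [0.4, -0.4, 0.5]
width: 1.003
grasp_force: 0.0
```

jog_arm([
  [1, -0.0555, 0.0195, 0, 0, 0, 0],
  [1, -0.0555, 0.0195, 0, 0, 0, 0],
  [1, -0.0555, 0.0195, 0, 0, 0, 0],
  [1, 0, 0, 0, 0, 0, 0],
  [1, 0, 0, 0, 0, 0, 0],
])

```text
time_s: 3.32
tool_pos: [543.2, -185.0, 230.8]
tcp_rot: [[-0.121, 0.993, -0.001], [0.993, 0.121, 0.001], [0.001, -0.001, -1.0]]
contact_force: [-0.6, 0.5, -0.1]
width: 1.0
grasp_force: 0.0
```

jog_arm([
  [1, -0.0562, 0.0192, 0, 0, 0, 0],
  [1, 0, 0, 0.045, 0, 0, 0],
  [1, 0, 0, 0.045, 0, 0, 0],
  [1, 0, 0, 0, 0, 0, 0],
  [1, 0, 0, 0, 0, 0, 0],
])

```text
time_s: 3.95
tool_pos: [570.3, -238.2, 143.1]
tcp_rot: [[-0.122, 0.993, 0.002], [0.993, 0.122, -0.001], [-0.001, 0.002, -1.0]]
contact_force: [0.9, 0.7, 1.2]
width: 1.0
grasp_force: 0.0
```

Run:
```python
from h import *
print(observe()["tool_pos"],observe()["contact_force"])
a=cv2.resize(get_image("top")[165:245,310:400],None,fx=5,fy=5,interpolation=cv2.INTER_CUBIC)
b=cv2.resize(get_image("scene")[115:205,95:170],None,fx=4.45,fy=4.45,interpolation=cv2.INTER_CUBIC)[:400]
cv2.imwrite("pics/c2.png",np.hstack([a,b]))
```

```text
[ 570.27639502 -238.19716324  143.12741225] [0.87890845 0.71166003 1.20030261]
```

View pics/c2.png

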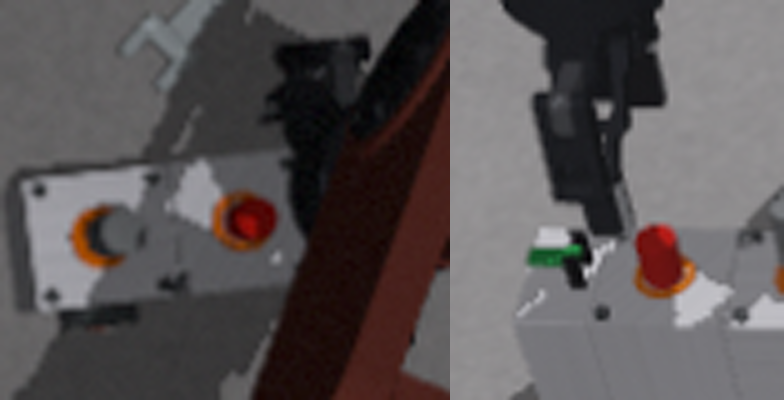

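```bash
cat >> h.py <<'E'
def proj(n,P):
    c=calibration(n);K=np.array([[c["fx"],0,c["cx"]],[0,c["fy"],c["cy"]],[0,0,1.]])
    return cv2.projectPoints(np.array(P,float),cv2.Rodrigues(np.array(c["R"]))[0],np.array(c["t"],float),K,np.array([c["k1"],0,0,0.]))[0][:,0]
E
python3 - <<'E'
from h import *
P=[(612,-233,156),(528,-243,156),(570,-238,90),(570,-238,105)]
print((proj("scene",P)-[95,115])*4.45+[450,0]); print((proj("top",P)-[310,165])*5)
E
```

```text
[[618.13121219 226.51726269]
 [648.92727162 107.73255508]
 [658.27785412 255.51847907]
 [652.9342271  235.80569957]]
[[276.64884126 119.12167173]
 [301.33046833 292.50610465]
 [250.05398426 214.57962292]
 [258.43329553 212.61311766]]
```

jog_arm([
  [1, 0, 0, 0.022, 0, 0, 0],
  [1, 0, 0, 0.022, 0, 0, 0],
  [1, 0, 0, 0.018, 0, 0, 0],
  [1, 0, 0, 0, 0, 0, 0],
  [1, 0, 0, 0, 0, 0, 0],
], force=25)

```text
time_s: 4.68
tool_pos: [570.4, -239.3, 80.5]
tcp_rot: [[-0.12, 0.993, 0.002], [0.993, 0.12, -0.001], [-0.001, 0.002, -1.0]]
contact_force: [-0.2, -0.4, -0.1]
width: 1.001
grasp_force: 0.0
```

jog_arm([
  [-0.2, 0, 0, 0, 0, 0, 0],
  [-0.4, 0, 0, 0, 0, 0, 0],
  [-0.7, 0, 0, 0, 0, 0, 0],
  [-1, 0, 0, 0, 0, 0, 0],
  [-1, 0, 0, 0, 0, 0, 0],
  [-1, 0, 0, 0, 0, 0, 0],
])

```text
time_s: 5.42
tool_pos: [569.7, -239.0, 79.6]
tcp_rot: [[-0.12, 0.993, 0.0], [0.993, 0.12, -0.0], [-0.0, 0.0, -1.0]]
contact_force: [0.5, -1.1, 2.6]
width: 0.246
grasp_force: 25.0
```

jog_arm([
  [-1, 0, 0, -0.015, 0, 0, 0],
  [-1, 0, 0, -0.035, 0, 0, 0],
  [-1, 0, 0, -0.035, 0, 0, 0],
  [-1, 0, 0, -0.025, 0, 0, 0],
  [-1, 0.0454, -0.0194, 0, 0, 0, 0],
  [-1, 0.0454, -0.0194, 0, 0, 0, 0],
  [-1, 0.0454, -0.0194, 0, 0, 0, 0],
  [-1, 0.0454, -0.0194, 0, 0, 0, 0],
  [-1, 0.0454, -0.0194, 0, 0, 0, 0],
  [-1, 0, 0, 0, 0, 0, 0],
  [-1, 0, 0, 0, 0, 0, 0],
])

```text
time_s: 6.8
tool_pos: [446.6, -25.5, 190.2]
tcp_rot: [[-0.121, 0.993, 0.002], [0.993, 0.121, -0.001], [-0.001, 0.002, -1.0]]
contact_force: [0.5, 0.3, -0.6]
width: 0.247
grasp_force: 24.9
```

jog_arm([
  [-1, 0, 0, 0.05, 0, 0, 0],
  [-1, 0, 0, 0.05, 0, 0, 0],
  [-1, 0, 0, 0.04, 0, 0, 0],
  [-1, 0, 0, 0.018, 0, 0, 0],
  [-1, 0, 0, 0.005, 0, 0, 0],
  [-1, 0, 0, 0, 0, 0, 0],
  [-1, 0, 0, 0, 0, 0, 0],
])

```text
time_s: 7.68
tool_pos: [447.4, -25.8, 27.5]
tcp_rot: [[-0.12, 0.993, 0.003], [0.993, 0.12, -0.001], [-0.001, 0.003, -1.0]]
contact_force: [-0.5, 0.7, -0.9]
width: 0.245
grasp_force: 24.9
```

jog_arm([
  [-0.4, 0, 0, 0, 0, 0, 0],
  [-0.2, 0, 0, 0, 0, 0, 0],
  [0, 0, 0, 0, 0, 0, 0],
  [0, 0, 0, -0.02, 0, 0, 0],
  [0, 0, 0, -0.05, 0, 0, 0],
  [0, 0, 0, -0.06, 0, 0, 0],
  [0, 0, 0, -0.06, 0, 0, 0],
  [0.5, 0, 0, 0, 0, 0, 0],
])

```text
time_s: 8.68
tool_pos: [450.2, -26.0, 222.9]
tcp_rot: [[-0.12, 0.993, 0.013], [0.993, 0.121, -0.003], [-0.004, 0.013, -1.0]]
contact_force: [0.7, -0.1, -0.3]
width: 0.694
grasp_force: 0.0
```

jog_arm([
  [0.2, 0, 0, 0, 0, 0, 7.8],
  [0.2, 0.0535, 0.0184, 0, 0, 0, 0],
  [0.2, 0.0535, 0.0184, 0, 0, 0, 0],
  [0.2, 0.0535, 0.0184, 0, 0, 0, 0],
  [0.2, 0.0535, 0.0184, 0, 0, 0, 0],
  [0.2, 0.0535, 0.0184, 0, 0, 0, 0],
  [0.2, 0.0535, 0.0184, 0, 0, 0, 0],
  [0.2, 0, 0, 0, 0, 0, 0],
  [0.2, 0, 0, 0, 0, 0, 0],
])

```text
time_s: 9.8
tool_pos: [560.2, 293.5, 214.4]
tcp_rot: [[0.015, 1.0, -0.003], [1.0, -0.015, -0.002], [-0.002, -0.003, -1.0]]
contact_force: [-0.2, -0.2, -0.4]
width: 0.601
grasp_force: 0.0
```

Run:
```python
from h import *
print(observe()["tool_pos"].round(1))
t=get_image("top");s=get_image("scene")
for a,c,m in blobs(t,(0,170,50),(4,255,255),(240,215,310,290)): print("red",a,ray("top",c,20))
for n,im in(("top",t),("scene",s)):
    for a,c,m in blobs(im,(105,120,40),(125,255,255),amin=30): print(n,a,c.round(1),ray(n,c,96.5).round(1))
a=cv2.resize(t[170:290,110:310],None,fx=3.9,fy=3.9,interpolation=cv2.INTER_CUBIC)[:290]
a=cv2.resize(t[170:270,110:310],None,fx=3,fy=3); b=cv2.resize(s[105:225,200:420],None,fx=2.5,fy=2.5,interpolation=cv2.INTER_CUBIC)
a=cv2.resize(a,(550,280))
cv2.imwrite("pics/c3.png",np.vstack([a,b]))
```

```text
[560.2 293.5 214.4]
red 38 [[445.59392581 -24.82917828  20.        ]]
top 2866 [ 47.9 119.5] [[797.4 578.8  96.5]]
top 64 [153.9 210. ] [[561.6 292.3  96.5]]
top 133 [154.2 243.6] [[476.5 289.   96.5]]
scene 248 [368.  158.9] [[462.1 288.5  96.5]]
scene 148 [371.4 191.6] [[565.8 291.8  96.5]]
scene 316 [410.4 209.5] [[606.8 375.1  96.5]]
scene 1951 [492.3 317.3] [[846.  504.5  96.5]]
```

View pics/c3.png

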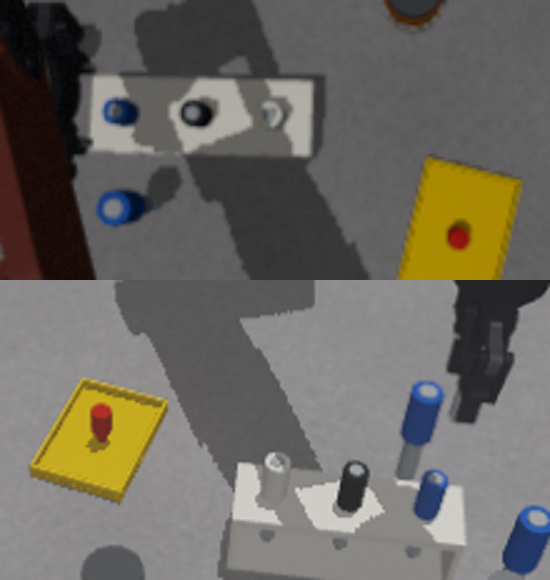

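jog_arm([
  [0.2, -0.001, 0.0023, 0.04, 0, 0, 0],
  [0.2, 0, 0, 0.045, 0, 0, 0],
  [0.2, 0, 0, 0.03, 0, 0, 0],
  [0.2, 0, 0, 0.01, 0, 0, 0],
  [0.2, 0, 0, 0, 0, 0, 0],
  [0.2, 0, 0, 0, 0, 0, 0],
], force=100)

```text
time_s: 10.65
tool_pos: [565.2, 293.3, 93.5]
tcp_rot: [[0.016, 1.0, 0.003], [1.0, -0.016, 0.001], [0.001, 0.003, -1.0]]
contact_force: [-0.5, -1.0, 0.4]
width: 0.599
grasp_force: 0.0
```

jog_arm([
  [0.2, 0, -0.002, 0.01, 0, 0, 0],
  [0.2, 0, 0, 0, 0, 0, 0],
  [0.2, 0, 0, 0, 0, 0, 0],
])

```text
time_s: 11.02
tool_pos: [561.5, 293.1, 81.3]
tcp_rot: [[0.015, 1.0, -0.0], [1.0, -0.015, -0.0], [-0.0, -0.0, -1.0]]
contact_force: [-0.1, 0.3, -0.6]
width: 0.601
grasp_force: 0.0
```

jog_arm([
  [-0.2, 0, 0, 0, 0, 0, 0],
  [-0.4, 0, 0, 0, 0, 0, 0],
  [-1, 0, 0, 0, 0, 0, 0],
  [-1, 0, 0, 0, 0, 0, 0],
  [-1, 0, 0, 0, 0, 0, 0],
  [-1, 0, 0, 0, 0, 0, 0],
])

```text
time_s: 11.78
tool_pos: [562.1, 293.2, 81.9]
tcp_rot: [[0.016, 1.0, 0.001], [1.0, -0.016, 0.0], [0.0, 0.001, -1.0]]
contact_force: [1.1, 0.2, 3.3]
width: 0.259
grasp_force: 97.7
```

Run:
```python
from h import *
print(observe()["tool_pos"].round(1))
P=[]
for n,box in(("top",(345,195,372,222)),("scene",(125,160,160,190))):
  for k in range(3):
    im=get_image(n);big=cv2.resize(im,None,fx=4,fy=4,interpolation=cv2.INTER_CUBIC)
    m=cv2.inRange(cv2.cvtColor(big,cv2.COLOR_BGR2HSV),(3,120,60),(22,255,255));q=np.zeros_like(m)
    x0,y0,x1,y1=[4*v for v in box];q[y0:y1,x0:x1]=m[y0:y1,x0:x1]
    h=cv2.convexHull(cv2.findNonZero(q));M=cv2.moments(h);c=np.array([M["m10"],M["m01"]])/M["m00"]
    c=(c+.5)/4-.5
    if k==0: print(n,c,cv2.fitEllipse(h),ray(n,c,75).round(1))
  b=cv2.resize(im[box[1]:box[3],box[0]:box[2]],(300,300),interpolation=cv2.INTER_CUBIC);P.append(b)
cv2.imwrite("pics/c4.png",np.hstack(P))
```

```text
[562.1 293.2  81.9]
top [358.12130577 208.87859951] ((1433.8382568359375, 837.0941772460938), (47.18992614746094, 48.62167739868164), 116.80754089355469) [[ 568.5 -237.3   75. ]]
scene [142.69710564 176.42682989] ((572.288818359375, 707.2532348632812), (39.34191131591797, 54.14704132080078), 74.84905242919922) [[ 569.1 -239.    75. ]]
```

View pics/c4.png

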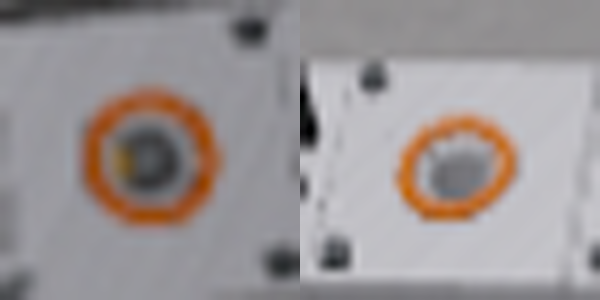

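jog_arm([
  [-1, 0, 0, -0.01, 0, 0, 0],
  [-1, 0, 0, -0.03, 0, 0, 0],
  [-1, 0, 0, -0.04, 0, 0, 0],
  [-1, 0, 0, -0.04, 0, 0, 0],
  [-1, 0, 0, -0.025, 0, 0, 0],
  [-1, 0, 0, 0, 0, 0, -7.8],
  [-1, 0, 0, 0, 0, 0, 0],
  [-1, 0, 0, 0, 0, 0, 0],
])

```text
time_s: 13.08
tool_pos: [560.4, 292.6, 224.7]
tcp_rot: [[-0.118, 0.993, -0.003], [0.993, 0.118, -0.001], [-0.001, -0.004, -1.0]]
contact_force: [0.1, 1.3, -1.0]
width: 0.255
grasp_force: 112.5
```

jog_arm([
  [-1, -0.0528, -0.0055, 0, 0, 0, 0],
  [-1, -0.0528, -0.0055, 0, 0, 0, 0],
  [-1, -0.0528, -0.0055, 0, 0, 0, 0],
  [-1, -0.0528, -0.0055, 0, 0, 0, 0],
  [-1, -0.0528, -0.0055, 0, 0, 0, 0],
  [-1, -0.0528, -0.0055, 0, 0, 0, 0],
  [-1, -0.0528, -0.0055, 0, 0, 0, 0],
  [-1, -0.0528, -0.0055, 0, 0, 0, 0],
  [-1, -0.0528, -0.0055, 0, 0, 0, 0],
  [-1, -0.0528, -0.0055, 0, 0, 0, 0],
  [-1, 0, 0, 0, 0, 0, 0],
  [-1, 0, 0, 0, 0, 0, 0],
])

```text
time_s: 14.58
tool_pos: [569.8, -237.2, 225.2]
tcp_rot: [[-0.119, 0.993, -0.002], [0.993, 0.119, 0.002], [0.002, -0.002, -1.0]]
contact_force: [-0.3, 1.0, -0.6]
width: 0.254
grasp_force: 112.4
```

jog_arm([
  [-1, 0, 0, 0, 0, 0, 0],
  [-1, 0, 0, 0, 0, 0, 0],
])

```text
time_s: 14.82
tool_pos: [570.6, -236.3, 226.2]
tcp_rot: [[-0.122, 0.993, -0.0], [0.993, 0.122, 0.0], [0.0, -0.0, -1.0]]
contact_force: [0.7, 0.1, -0.5]
width: 0.258
grasp_force: 112.4
```

jog_arm([
  [-1, -0.0012, -0.0014, 0.03, 0, 0, 0],
  [-1, 0, 0, 0.028, 0, 0, 0],
  [-1, 0, 0, 0.01, 0, 0, 0],
  [-1, 0, 0, 0, 0, 0, 0],
  [-1, 0, 0, 0, 0, 0, 0],
  [-1, 0, 0, 0, 0, 0, 0],
])

```text
time_s: 15.58
tool_pos: [570.2, -239.6, 160.0]
tcp_rot: [[-0.12, 0.993, 0.002], [0.993, 0.12, -0.001], [-0.002, 0.002, -1.0]]
contact_force: [0.5, 0.5, -0.9]
width: 0.254
grasp_force: 112.5
```

Run:
```python
from h import *
s=observe();print(s["tool_pos"].round(1),s["contact_force"])
p=s["tool_pos"]
for n in("top","scene"):
    print(n,proj(n,[(p[0],p[1],p[2]-73.9),(568.8,-238.1,75),p+[0,0,-30]]).round(1).tolist())
b=cv2.resize(get_image("scene")[115:195,105:185],(600,600),interpolation=cv2.INTER_CUBIC)
cv2.imwrite("pics/c5.png",b)
```

```text
[ 570.2 -239.6  160. ] [ 0.45350629  0.52718011 -0.9424565 ]
top [[360.2, 207.9], [358.4, 208.8], [365.2, 206.7]]
scene [[141.4, 173.6], [143.1, 176.4], [137.8, 160.4]]
```

View pics/c5.png

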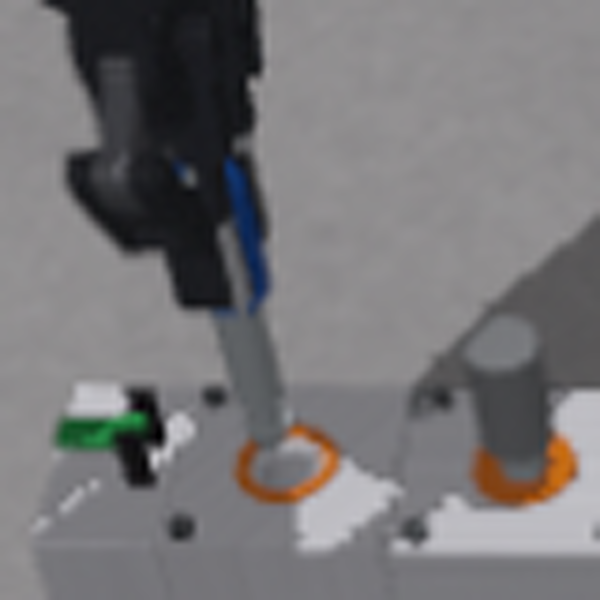

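jog_arm([
  [-1, 0.001, -0.0009, 0.003, 0, 0, 0],
  [-1, 0, 0, 0.003, 0, 0, 0],
  [-1, 0, 0, 0.003, 0, 0, 0],
  [-1, 0, 0, 0.003, 0, 0, 0],
  [-1, 0, 0, 0.003, 0, 0, 0],
  [-1, 0, 0, 0, 0, 0, 0],
])

```text
time_s: 16.38
tool_pos: [568.0, -238.1, 142.8]
tcp_rot: [[-0.12, 0.993, -0.001], [0.993, 0.12, 0.0], [0.001, -0.001, -1.0]]
contact_force: [-0.3, -1.0, -1.4]
width: 0.254
grasp_force: 112.5
```

jog_arm([
  [-1, 0, 0, 0.003, 0, 0, 0],
  [-1, 0, 0, 0.003, 0, 0, 0],
  [-1, 0, 0, 0.003, 0, 0, 0],
  [-1, 0, 0, 0.002, 0, 0, 0],
  [-1, 0, 0, 0, 0, 0, 0],
  [-1, 0, 0, 0, 0, 0, 0],
])

```text
time_s: 17.12
tool_pos: [568.4, -238.1, 132.1]
tcp_rot: [[-0.12, 0.993, 0.0], [0.993, 0.12, 0.0], [0.0, 0.0, -1.0]]
contact_force: [2.5, 0.3, -2.5]
width: 0.254
grasp_force: 112.5
```

jog_arm([
  [-1, 0, 0.0005, 0.0015, 0, 0, 0],
  [-1, 0, 0, 0.0015, 0, 0, 0],
  [-1, 0, 0, 0.0015, 0, 0, 0],
  [-1, 0, 0, 0.0015, 0, 0, 0],
  [-1, 0, 0, 0, 0, 0, 0],
])

```text
time_s: 17.75
tool_pos: [568.7, -238.1, 126.1]
tcp_rot: [[-0.12, 0.993, -0.0], [0.993, 0.12, 0.0], [0.0, -0.0, -1.0]]
contact_force: [1.0, 0.6, -1.7]
width: 0.255
grasp_force: 112.5
```

jog_arm([
  [-1, 0, 0, 0.0015, 0, 0, 0],
  [-1, 0, 0, 0.0015, 0, 0, 0],
  [-1, 0, 0, 0.0015, 0, 0, 0],
  [-1, 0, 0, 0, 0, 0, 0],
])

```text
time_s: 18.25
tool_pos: [568.7, -238.1, 121.5]
tcp_rot: [[-0.12, 0.993, -0.0], [0.993, 0.12, 0.0], [0.0, -0.0, -1.0]]
contact_force: [0.8, 0.8, -2.3]
width: 0.252
grasp_force: 112.5
```

jog_arm([
  [-1, 0, 0, 0.0015, 0, 0, 0],
  [-1, 0, 0, 0.0015, 0, 0, 0],
  [-1, 0, 0, 0, 0, 0, 0],
])

```text
time_s: 18.62
tool_pos: [569.1, -238.1, 119.5]
tcp_rot: [[-0.12, 0.993, 0.001], [0.993, 0.12, -0.0], [-0.0, 0.001, -1.0]]
contact_force: [0.1, 1.5, 3.4]
width: 0.254
grasp_force: 113.1
```

jog_arm([
  [-1, 0, 0, 0.0015, 0, 0, 0],
  [-1, 0, 0, 0.0015, 0, 0, 0],
  [-1, 0, 0, 0, 0, 0, 0],
])

```text
time_s: 19.0
tool_pos: [569.6, -238.5, 118.1]
tcp_rot: [[-0.12, 0.993, 0.002], [0.993, 0.12, -0.001], [-0.001, 0.001, -1.0]]
contact_force: [-1.0, 3.1, 10.0]
width: 0.257
grasp_force: 113.9
```

jog_arm([
  [-1, 0.0004, -0.0004, 0.0015, 0, 0, 0],
  [-1, 0, 0, 0.0015, 0, 0, 0],
  [-1, 0, 0, 0, 0, 0, 0],
])

```text
time_s: 19.38
tool_pos: [569.8, -238.5, 116.9]
tcp_rot: [[-0.12, 0.993, 0.003], [0.993, 0.12, -0.002], [-0.002, 0.003, -1.0]]
contact_force: [-3.1, 3.5, 15.8]
width: 0.253
grasp_force: 114.6
```

jog_arm([
  [-1, 0, 0, 0.0015, 0, 0, 0],
  [-1, 0, 0, 0.0015, 0, 0, 0],
  [-1, 0, 0, 0, 0, 0, 0],
])

```text
time_s: 19.75
tool_pos: [569.9, -238.4, 113.7]
tcp_rot: [[-0.12, 0.993, 0.003], [0.993, 0.12, -0.001], [-0.002, 0.003, -1.0]]
contact_force: [-1.8, 2.2, 7.4]
width: 0.257
grasp_force: 114.1
```

jog_arm([
  [-1, 0, 0, 0.0015, 0, 0, 0],
  [-1, 0, 0, 0.0015, 0, 0, 0],
  [-1, 0, 0, 0, 0, 0, 0],
])

```text
time_s: 20.12
tool_pos: [569.8, -238.4, 110.1]
tcp_rot: [[-0.12, 0.993, 0.003], [0.993, 0.12, -0.001], [-0.002, 0.003, -1.0]]
contact_force: [-2.1, 3.4, 12.0]
width: 0.255
grasp_force: 114.0
```

jog_arm([
  [-1, 0, 0, 0.0015, 0, 0, 0],
  [-1, 0, 0, 0.001, 0, 0, 0],
  [-1, 0, 0, 0, 0, 0, 0],
])

```text
time_s: 20.5
tool_pos: [569.7, -238.0, 105.9]
tcp_rot: [[-0.12, 0.993, 0.003], [0.993, 0.12, -0.001], [-0.001, 0.003, -1.0]]
contact_force: [0.9, 2.0, 6.1]
width: 0.254
grasp_force: 113.3
```

jog_arm([
  [-1, 0, 0, 0.001, 0, 0, 0],
  [-1, 0, 0, 0.001, 0, 0, 0],
  [-1, 0, 0, 0, 0, 0, 0],
])

```text
time_s: 20.88
tool_pos: [569.9, -238.3, 105.7]
tcp_rot: [[-0.12, 0.993, 0.003], [0.993, 0.12, -0.001], [-0.001, 0.003, -1.0]]
contact_force: [-2.7, 3.1, 13.2]
width: 0.249
grasp_force: 113.9
```

Run:
```python
from h import *
b=cv2.resize(get_image("scene")[125:195,105:185],(640,560),interpolation=cv2.INTER_CUBIC)
cv2.imwrite("pics/c6.png",b)
```

```text
(no output)
```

View pics/c6.png

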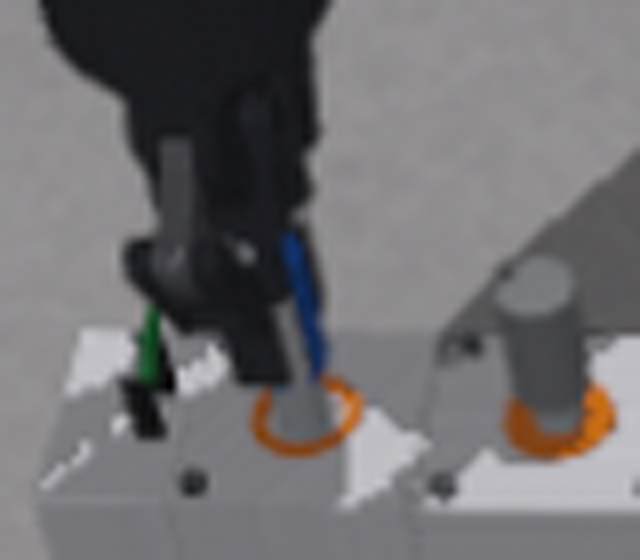

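The flag (green, around (150,345)) now stands up. One more small push to be sure, then I'll release.

jog_arm([
  [-1, 0, 0, 0.001, 0, 0, 0],
  [-1, 0, 0, 0.0007, 0, 0, 0],
  [-1, 0, 0, 0, 0, 0, 0],
  [-1, 0, 0, 0, 0, 0, 0],
])

```text
time_s: 21.42
tool_pos: [570.1, -238.4, 105.6]
tcp_rot: [[-0.12, 0.993, 0.003], [0.993, 0.12, -0.001], [-0.002, 0.003, -1.0]]
contact_force: [-4.2, 4.5, 18.8]
width: 0.251
grasp_force: 114.9
```

jog_arm([
  [-1, 0, 0, -0.002, 0, 0, 0],
  [-1, 0, 0, -0.0015, 0, 0, 0],
  [-1, 0, 0, 0, 0, 0, 0],
  [-0.4, 0, 0, 0, 0, 0, 0],
  [-0.2, 0, 0, 0, 0, 0, 0],
  [0, 0, 0, 0, 0, 0, 0],
  [0.3, 0, 0, 0, 0, 0, 0],
  [0.3, 0, 0, 0, 0, 0, 0],
], force=40)

```text
time_s: 22.42
tool_pos: [568.2, -237.8, 103.9]
tcp_rot: [[-0.12, 0.993, -0.0], [0.993, 0.12, 0.0], [0.0, -0.0, -1.0]]
contact_force: [0.3, 0.3, -0.8]
width: 0.65
grasp_force: 0.0
```

jog_arm([
  [0.3, 0, 0, -0.015, 0, 0, 0],
  [0.3, 0, 0, -0.03, 0, 0, 0],
  [0.3, 0, 0, -0.05, 0, 0, 0],
  [0.3, 0, 0, -0.05, 0, 0, 0],
  [0.3, 0.05, -0.03, 0, 0, 0, 0],
  [0.3, 0.05, -0.03, 0, 0, 0, 0],
  [0.3, 0.05, -0.03, 0, 0, 0, 0],
  [0.3, 0.05, 0, 0, 0, 0, 0],
  [0.3, 0.05, 0, 0, 0, 0, 0],
  [0.3, 0.05, 0, 0, 0, 0, 0],
  [0.3, 0.05, 0, 0, 0, 0, 0],
  [0.3, 0, 0, 0, 0, 0, 0],
])

```text
time_s: 23.92
tool_pos: [436.5, 101.6, 250.4]
tcp_rot: [[-0.126, 0.992, 0.002], [0.992, 0.126, 0.001], [0.001, 0.002, -1.0]]
contact_force: [0.0, -1.0, 0.2]
width: 0.652
grasp_force: 0.0
```

Run:
```python
from h import *
s=get_image("scene")
b=cv2.resize(s[125:205,100:180],(480,480),interpolation=cv2.INTER_CUBIC)
c=cv2.resize(s[130:200,205:275],(300,480),interpolation=cv2.INTER_CUBIC)
cv2.imwrite("pics/c7.png",np.hstack([b,c]))
for a,c,m in blobs(s,(105,120,40),(125,255,255),(100,130,180,200)): print(a,c,ray("scene",c,121))
```

```text
159 [138.95597484 163.20754717] [[ 570.25594412 -238.72560776  121.        ]]
```

View pics/c7.png

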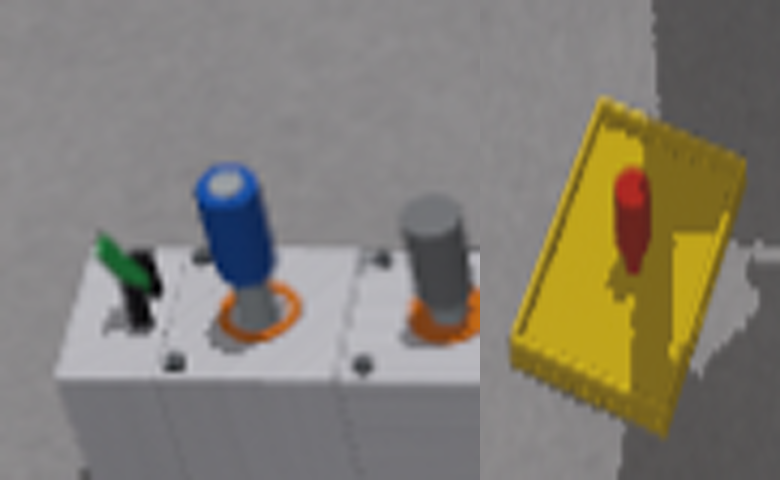

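The tube stands upright in the port at crop (240,240). The flag is raised from (150,285) to (100,240), roughly 1.1 rad. The cap stands in the tray at (632,220), and the arm is clear. Handing in.

```bash
python3 -c "
from workcell import *
print(sign_off())"
```

```text
the job is handed in; nothing more can be done
None
```

The job is handed in (no verdict was returned): the dust cap stands in the yellow tray, and the blue-sleeved tube is locked in the port with the telltale up at roughly 1.1 rad (read from the picture); the highest force I read while pushing was about 19 N.

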